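# Swap the trays at the laser marker

### The arm

A 6-joint arm with a two-finger parallel gripper is mounted at the origin on the work surface. World frame = base frame: x ahead of the robot, y to its left, z up, the work surface at z = 0. Lengths are in m, angles in degrees, forces in N, time in s.
With the tool pointing down it reaches from about 0.25 to 0.725 m from the base axis. Payload 9.7 kg.
Tool frame: the origin (TCP) lies at the very end of the fingers, on their centre line; the grasp point (between the pads) lies 19 mm behind it; x points along the fingers, z is the direction in which the jaws open and shut, and the axes are right-handed (so a half turn about x gives the same grasp; the last joint's range is limited). The gripper opens to 85 mm and grips with 20 to 120 N. Pads are 22 mm wide; open, the fingers measure 114 mm over their backs; the gripper's body (76 mm by 85 mm) begins 54 mm behind the grasp point. The pads swing forward as they close: fully open they stand 13 mm farther back than shut.
Start: joints at [68.64, 4.979, 10.078, 95.1, 0, 90], TCP at [0.2, 0.512, 0.231] pointing down, gripper open.
Joint ranges: [-179.16, 179.16], [-48.56, 103.87], [-65.8, 70.77], [-126.05, 130.52], [-82.76, 87.17], [-180, 180]. Speed limits (degrees/s): [127.2, 127.2, 147.25, 180, 180, 180].

### API

Orientations are given as [roll, pitch, yaw] about the fixed x, y, z axes, in that order (R = Rz(yaw) Ry(pitch) Rx(roll)).
In Python, from workcell import move_to, line_to, move_j, move_gripper, dwell, inverse_kinematics, read_state, snapshot, calibration, Unreachable, finish_job gives the robot as it stands. The module is installed in compiled form; this text tells all that it offers. Calls block until the motion is done:
- move_to(position, orientation): joint-space move of the TCP to a pose.
- line_to(position, attitude=None, rate=0.15): straight line of the TCP; attitude=None keeps the orientation; rate is the mean speed in m/s.
- move_j(angles): joint-space move.
- move_gripper(opening): finger opening in m; the grip force is fixed at half the most; returns when the fingers have stopped.
- dwell(seconds).
- inverse_kinematics(position, orientation): joint angles nearest the present ones, or None.
- read_state(): the state.
- snapshot(name): name is "scene" or "side" or "wrist"; returns (picture, depth): 400x640x3 uint8, blue, green, red; 400x640 float32, m along the optical axis (not along the pixel's ray), 0 where there is no reading.
- calibration(name): a dict with "intrinsics" (3x3 intrinsics, pixels), "dist" ([k1, k2, p1, p2, k3] as OpenCV has them; the pictures are not rectified), "R" (3x3) and "t" (3): a world point X has camera coordinates R X + t. Camera axes: x right, y down, z forward; pixel columns grow to the right and rows downward; lengths in m; the calibration is good to about 2 mm. A picture is of the moment at which its call begins: read the wrist's pose just before it. calibration takes no time and is no camera call; for the wrist camera it gives the pose at the moment of the call.
A pose or a line that the arm cannot do raises Unreachable and nothing moves.
- finish_job(): hands the job in, once; it reports no verdict.
The state is a dict: "clock": time; "joint_positions": joint angles; "joint_velocities": joint speeds; "tau": joint torques, N m; "tcp_pos": TCP position; "eef_rot": TCP orientation; "ft_force": force on the tool from outside, world axes, zero at the start; "moment": the same for the moment, N m; "gripper_width": finger opening in m.
Only numpy, scipy, OpenCV 4.12 (cv2) and the standard library are available. Lean on these libraries where they do the work, as an engineer would, in place of code of your own. Each camera call takes 0.05 s, during which the arm holds its last target. There are 200 camera calls.

### The job

At the laser marker's two-lane slide, one tray is in under the guard hood and the other stands out. Hook a fingertip behind the upturned lip of the tray that is in and draw it gently all the way out to its front stop, and push the tray that stands out fully home under the hood, in whichever order you like. Do not pinch the lips or slam the trays, let the blade blanks ride untouched in their nests, and leave the other things on the bench alone.

Things in the scene. Friction and masses are not known exactly. Their poses are not given: they have to be found in the camera images.
- done_tray (a joint): Slide of the tray that starts in under the hood, fully in at its back stop, in m: 0 = fully in, as it starts; grows as it is drawn out; 0.150 = fully out at the front stop. Which of the two side-by-side lanes it runs in varies. It takes 2 to 4 N to slide, with no spring or latch: it stays where it is left. Bare aluminium tray, 270 mm long, 104 mm wide.
- done_tray_lip (a point): Middle of the top edge of that tray's upturned front lip. x: along the rail into the hood (drawn out along -x, pushed in along +x); y: across; z up. Lip: aluminium plate 5 mm thick (2.5 mm either side along x), 104 mm wide, 30 mm above the tray floor. Behind it (+x) an open finger well 58 mm long, then the nest plate, 8 mm high. In front of it nothing is higher than 40 mm below this point.
- done_tray_nest (a point): On the upper face of that tray's grey nest plate, 161.5 mm behind its lip (+x) and 22 mm below the lip's top edge; axes as the lip's. Eight steel pins 9 mm high around it locate the blank.
- done_blank_center (a point): Centre of the loose steel knife blade blank (170 x 34 x 4 mm, 110 g) that lies flat in that tray's nest, tang towards the lip; when seated it is 2 mm above the nest point. It rides along and is not to be touched.
- next_tray (a joint): Slide of the tray that starts standing out, fully out at its front stop, in m: 0 = fully out, as it starts; grows as it is pushed in; 0.150 = fully in at the back stop. Which of the two side-by-side lanes it runs in varies. It takes 2 to 4 N to slide, with no spring or latch: it stays where it is left. Bare aluminium tray, 270 mm long, 104 mm wide.
- next_tray_lip (a point): Middle of the top edge of that tray's upturned front lip. x: along the rail into the hood (drawn out along -x, pushed in along +x); y: across; z up. Lip: aluminium plate 5 mm thick (2.5 mm either side along x), 104 mm wide, 30 mm above the tray floor. Behind it (+x) an open finger well 58 mm long, then the nest plate, 8 mm high. In front of it nothing is higher than 40 mm below this point.
- next_tray_nest (a point): On the upper face of that tray's grey nest plate, 161.5 mm behind its lip (+x) and 22 mm below the lip's top edge; axes as the lip's. Eight steel pins 9 mm high around it locate the blank.
- next_blank_center (a point): Centre of the loose steel knife blade blank (170 x 34 x 4 mm, 110 g) that lies flat in that tray's nest, tang towards the lip; when seated it is 2 mm above the nest point. It rides along and is not to be touched.
- station: Marking station, fixed: aluminium bed 540 x 290 mm, 45 mm high, with two rails 120 mm apart, grey guard hood over its back part, dark scan head on top (to 287 mm). Origin on the bench, on the middle line, under the front faces of fully-in lips; x along the rails into the hood, z up. Bed x = -175 to 365 mm; hood x = 115 to 365 mm, full width, 185 mm high, open in front below 110 mm.
- knife_center (a point): Bystander: knife with orange handle lying on the bench in front of the bed, 220 mm long, 16 mm high; the point lies at its middle.
- focus_gauge_center (a point): Bystander: small stepped steel gauge block, 45 x 35 x 67 mm, standing on the bench in front of the bed; the point is half-way up.
- cleaner_center (a point): Bystander: white plastic bottle, 54 mm across and 120 mm high, standing on the bench at the side of the bed away from the robot; the point is half-way up.

How it is judged:
By the outcome, as a careful person would: the job done as asked, in the order asked, and still so for the second after the job is handed in, with the robot touching nothing.
It also fails if it takes over 58 s, if anything falls off the work surface, if the arm or the gripper's body presses on something with over 40 N, if the wrist force passes 120 N, or if a joint passes its speed limit or range.

## Working session

There is one attempt and no reset: what is moved stays moved. The work goes in short steps, each a Python script; the robot and the scene stay as the last script left them, time stands still between calls to the robot, and variables do not carry over. Pictures are saved under pics/ and viewed, about 8 in all and at most 12, crops included, and the job is handed in when it is done.

```bash
mkdir -p pics; python3 - <<'E'
from workcell import *
import cv2,numpy as np
for n in("scene","side"):
    p,d=snapshot(n); cv2.imwrite(f"pics/{n}0.png",p); np.save(n+"0.npy",d)
    c=calibration(n); print(n,c["R"].round(3).tolist(),c["t"].round(3),c["intrinsics"][0])
s=read_state();print(s["clock"],s["eef_rot"],s["ft_force"])
E
```

```text
scene [[0.63, 0.776, 0.013], [0.553, -0.437, -0.709], [-0.545, 0.454, -0.705]] [-0.388 -0.252  1.389] [408.50775848   0.         317.62466596]
side [[-0.321, -0.947, 0.02], [-0.658, 0.208, -0.724], [0.681, -0.246, -0.69]] [0.202 0.456 0.379] [361.1534625    0.         323.09298768]
0.1 [ 179.24363916   89.92875788 -112.11757205] [ 0.88252074 -0.12267665  0.59428932]
```

View pics/scene0.png

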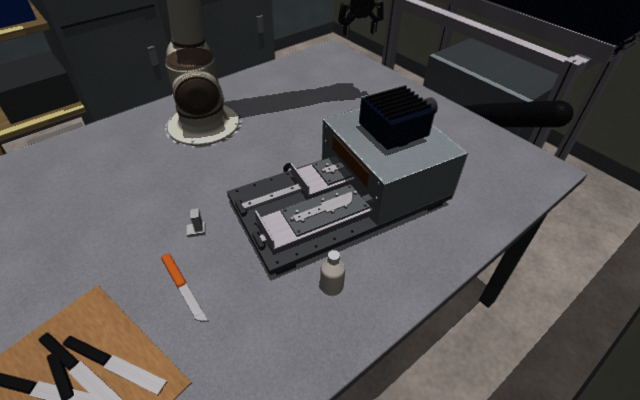

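View pics/side0.png

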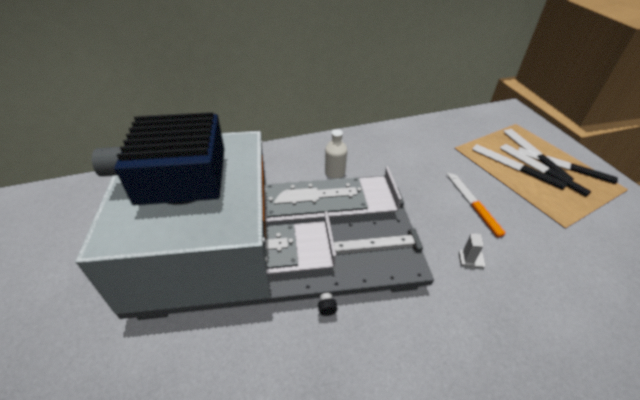

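The scene view shows the standing-out tray (lip near pixel 262,232) in the lane away from the robot. The tray that is in (lip near 295,178) is in the lane near the robot. The side view agrees, with lips at about (393,187) and (330,240). I'll enlarge both to get the lip pixels.

```bash
python3 - <<'E'
import cv2
a=cv2.imread("pics/side0.png")[155:305,250:450]; cv2.imwrite("pics/sidec.png",cv2.resize(a,None,fx=4,fy=4,interpolation=cv2.INTER_CUBIC))
a=cv2.imread("pics/scene0.png")[140:280,220:400]; cv2.imwrite("pics/scenec.png",cv2.resize(a,None,fx=4,fy=4,interpolation=cv2.INTER_CUBIC))
E
```

```text
(no output)
```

View pics/sidec.png

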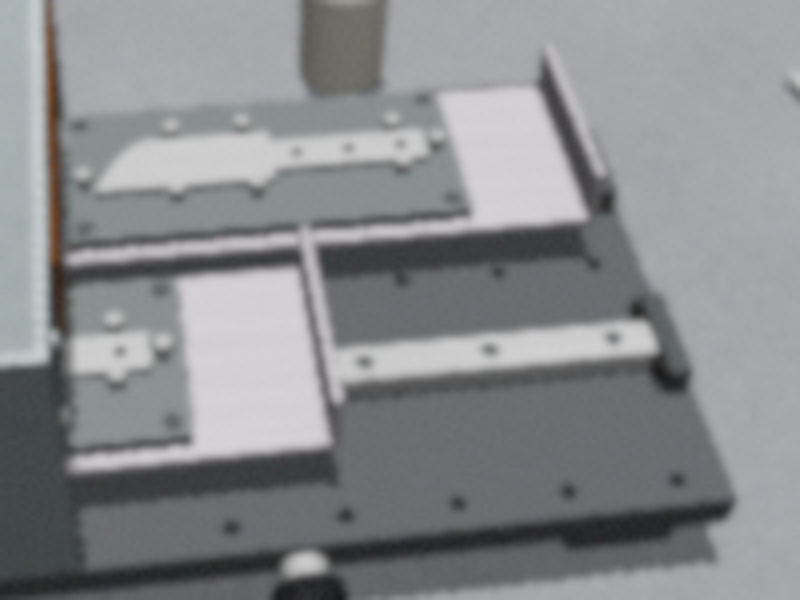

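View pics/scenec.png

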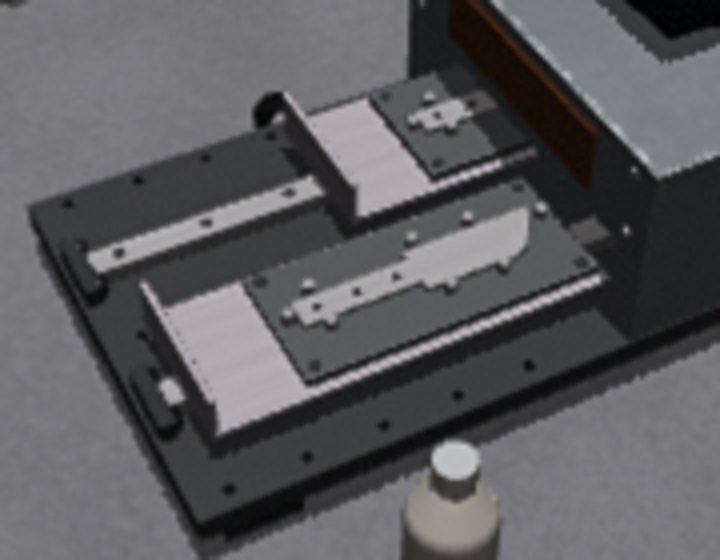

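Enlarged lip top-edge ends, with the bottle-side end first:

| Lip | Side crop | Scene crop |
|---|---|---|
| next | (549,48), (605,185) | (213,412), (145,285) |
| done | (304,230), (338,400) | (354,195), (286,95) |

Next I'll triangulate these and fit the station pose.

```bash
cat > h.py <<'E'
from workcell import *
import cv2,numpy as np
def proj(n,X,c=None):
    c=c or calibration(n); return cv2.projectPoints(np.float64(X).reshape(-1,1,3),cv2.Rodrigues(c["R"])[0],c["t"],c["intrinsics"],np.array(c["dist"]))[0].reshape(-1,2)
def norm(n,uv):
    c=calibration(n); return cv2.undistortPoints(np.float64(uv).reshape(-1,1,2),c["intrinsics"],np.array(c["dist"])).reshape(-1,2),np.c_[c["R"],c["t"]]
E
python3 - <<'E'
from h import *
from scipy.optimize import least_squares
side=(np.array([[549,48],[605,185],[304,230],[338,400],[735,500]])+.5)/4-.5+[250,155]
sc=(np.array([[213,412],[145,285],[354,195],[286,95],[32,207]])+.5)/4-.5+[220,140]
a,P=norm("side",side); b,Q=norm("scene",sc)
X=cv2.triangulatePoints(P,Q,a.T,b.T); X=(X[:3]/X[3]).T; print(X.round(4)); print(np.linalg.norm(X[0]-X[1]),np.linalg.norm(X[2]-X[3]))
cs={n:calibration(n) for n in("side","scene")}
def model(p):
    x,y,w,h=p; R=np.array([[np.cos(w),-np.sin(w)],[np.sin(w),np.cos(w)]])
    s=S
    L=[[-.1475,-s*.112,h],[-.1475,-s*.008,h],[.0025,s*.008,h],[.0025,s*.112,h],[-.175,s*.145,.045]]
    L=np.array(L); L[:,:2]=L[:,:2]@R.T+[x,y]; return L
d=X[2:4].mean(0)-X[:2].mean(0); e=X[3]-X[2]; 
m=X[2:4].mean(0)
w0=np.arctan2(e[1],e[0])
for S in(1,-1):
    f=lambda p: np.r_[(proj("side",model(p),cs["side"])-side).ravel(),(proj("scene",model(p),cs["scene"])-sc).ravel()]
    r=least_squares(f,[m[0],m[1],w0-S*np.pi/2,.09]); print(S,r.x.round(4),np.degrees(r.x[2]),np.sqrt((r.fun**2).mean()),abs(r.fun).max()); print(model(r.x).round(4))
E
```

```text
[[ 0.6404 -0.1493  0.0951]
 [ 0.5352 -0.1271  0.0954]
 [ 0.551   0.0216  0.0941]
 [ 0.4496  0.0423  0.0983]
 [ 0.3829 -0.1232  0.0423]]
0.10749912114248791 0.10357136057088308
1 [0.5593 0.0182 1.3656 0.0956] 78.243920982281 0.639875678646027 1.1237082934993623
[[ 0.6389 -0.149   0.0956]
 [ 0.5371 -0.1279  0.0956]
 [ 0.552   0.0223  0.0956]
 [ 0.4502  0.0434  0.0956]
 [ 0.3817 -0.1236  0.045 ]]
-1 [0.5801 0.0073 6.9474 0.1038] 398.05544181606984 45.292459324377916 106.43318760082161
[[ 0.3949  0.0045  0.1038]
 [ 0.459  -0.0774  0.1038]
 [ 0.587   0.0025  0.1038]
 [ 0.6511 -0.0794  0.1038]
 [ 0.5317 -0.2148  0.045 ]]
```

The fit is consistent: 0.6 px rms, lip widths of 104–107 mm, bed height 42 mm against 45 mm, and lip top at z ≈ 0.096. The rail axis has a yaw of 78.2°. The done lane is on the robot side at v = +0.06. Next I'll check the tool orientation options and camera side, shut the gripper, and go above the well.

```bash
cat >> h.py <<'E'
from scipy.spatial.transform import Rotation as Ro
O=np.array([.5593,.0182]); W=1.3656
U=np.array([np.cos(W),np.sin(W),0]); V=np.array([-np.sin(W),np.cos(W),0])
def P(u,v,z): return list(np.r_[O,0]+u*U+v*V+[0,0,z])
def att(s):  # tool x down, z = s*V
    x=np.array([0,0,-1.]); z=s*V; return list(Ro.from_matrix(np.c_[x,np.cross(z,x),z]).as_euler("xyz",degrees=True))
def st():
    s=read_state(); p=np.array(s["tcp_pos"])-np.r_[O,0]; f=np.array(s["ft_force"]); return s["clock"],(p@U).round(4),(p@V).round(4),p[2].round(4),(f@U).round(2),(f@V).round(2),f[2].round(2)
E
python3 - <<'E'
from h import *
s=read_state(); R=Ro.from_euler("xyz",s["eef_rot"],degrees=True).as_matrix()
c=calibration("wrist"); pc=-c["R"].T@c["t"]; print("cam in tool",R.T@(pc-s["tcp_pos"]))
import warnings; warnings.simplefilter("ignore")
for sg in(1,-1):
    a=att(sg); Rt=Ro.from_euler("xyz",a,degrees=True).as_matrix(); print(sg,a,(Rt@R.T@(pc-s["tcp_pos"]))@U,[np.round(inverse_kinematics(P(*q),a),1).tolist() if inverse_kinematics(P(*q),a) is not None else None for q in[(.034,.06,.08),(-.116,.06,.08),(-.18,-.06,.08),(-.011,-.06,.08),(.034,.06,.2),(-.18,-.06,.2)]])
E
```

```text
cam in tool [-0.14204908  0.08152634 -0.0004731 ]
1 [np.float64(-168.2431165030652), np.float64(90.0), np.float64(0.0)] -0.0815263358275534 [[7.2, -0.5, -12.3, 78.2, 0.0, -71.1], [-9.9, -4.3, -15.9, 78.3, 0.0, -88.1], [-16.3, 12.3, 1.5, 79.3, 0.0, -94.6], [-0.4, 13.6, 3.2, 79.5, 0.0, -78.7], [7.2, -0.9, 0.6, 91.5, 0.0, -71.1], [-16.3, 12.2, 14.7, 92.5, 0.0, -94.6]]
-1 [np.float64(11.756883496934785), np.float64(90.0), np.float64(0.0)] 0.08152633582755338 [[7.2, -0.5, -12.3, 78.2, 0.0, 108.9], [-9.9, -4.3, -15.9, 78.3, 0.0, 91.9], [-16.3, 12.3, 1.5, 79.3, 0.0, 85.4], [-0.4, 13.6, 3.2, 79.5, 0.0, 101.3], [7.2, -0.9, 0.6, 91.5, 0.0, 108.9], [-16.3, 12.2, 14.7, 92.5, 0.0, 85.4]]
```

Orientation s = +1 puts the camera on the side away from the hood, so I'll use it.

```bash
python3 - <<'E'
from h import *
a=att(1)
s=read_state()
move_to([.2,.33,.33],list(s["eef_rot"]))
move_gripper(0.0)
move_to(P(-.08,.12,.30),a)
p,d=snapshot("wrist"); cv2.imwrite("pics/w1.png",p)
lip=[[-.1475,-.112,.0956],[-.1475,-.008,.0956],[.0025,.008,.0956],[.0025,.112,.0956]]
print(proj("wrist",[P(*q) for q in lip]).round(0).tolist())
move_to(P(.034,.06,.17),a); print(st(),read_state()["gripper_width"])
E
```

```text
[[112.0, 117.0], [201.0, 115.0], [227.0, 238.0], [309.0, 238.0]]
(4.9333, np.float64(0.0337), np.float64(0.06), np.float64(0.1712), np.float64(-0.17), np.float64(-0.19), np.float64(0.7)) -0.00017849380984606052<sys>:0: UserWarning: Gimbal lock detected. Setting third angle to zero since it is not possible to uniquely determine all angles.
```

View pics/w1.png

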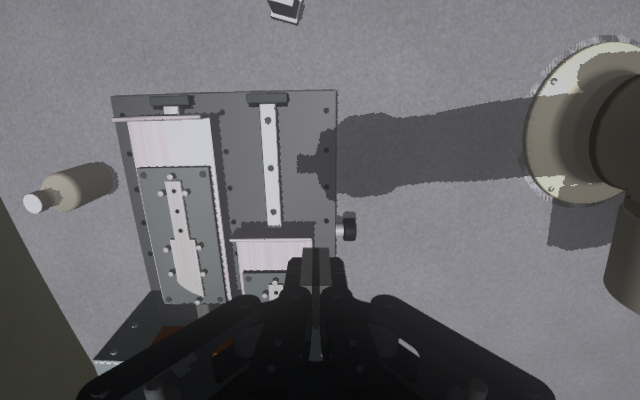

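The wrist view puts the lips at about (113–207,118) and (230–313,239), within about 4 px of the predictions. The clear well lies behind the done lip. I'll descend, hook and draw slowly.

```bash
python3 - 2>/dev/null <<'E'
from h import *
v=.062; z=.079
line_to(P(.034,v,z),rate=.06); print("down",st())
b=st()[4]
u=.034
while u>.004:
    u-=.002; line_to(P(u,v,z),rate=.02); s=st()
    if abs(s[4]-b)>1.2: break
print("contact",u,s,b)
line_to(P(u-.05,v,z),rate=.04); print(st())
line_to(P(u-.135,v,z),rate=.04); print(st())
E
```

```text
down (6.6, np.float64(0.0341), np.float64(0.0618), np.float64(0.0794), np.float64(-0.17), np.float64(0.37), np.float64(0.43))
contact 0.027999999999999997 (7.35, np.float64(0.0279), np.float64(0.062), np.float64(0.079), np.float64(1.11), np.float64(-0.62), np.float64(0.02)) -0.17
(8.75, np.float64(-0.0222), np.float64(0.0623), np.float64(0.0789), np.float64(-0.03), np.float64(0.26), np.float64(-0.02))
(11.025, np.float64(-0.107), np.float64(0.0622), np.float64(0.0789), np.float64(1.26), np.float64(-0.21), np.float64(1.04))
```

The contact threshold tripped on noise of about 1 N. The true contact is expected at u ≈ 0.016, so the tray should be near 0.123. I'll creep to the stop with a force check.

```bash
python3 - 2>/dev/null <<'E'
from h import *
v=.062; z=.079; u=-.107
line_to(P(-.122,v,z),rate=.03); u=-.122; print(st())
while u>-.150:
    u-=.001; line_to(P(u,v,z),rate=.015); s=st(); print(round(u,4),s[1],s[4])
    if s[4]>9: break
p,d=snapshot("side"); cv2.imwrite("pics/s2.png",cv2.resize(p[155:305,250:450],None,fx=4,fy=4,interpolation=cv2.INTER_CUBIC)); print(st())
E
```

```text
(11.675, np.float64(-0.1224), np.float64(0.0622), np.float64(0.0788), np.float64(-0.2), np.float64(-0.6), np.float64(-0.49))
-0.123 -0.1231 -0.26
-0.124 -0.1239 2.14
-0.125 -0.125 2.5
-0.126 -0.1261 1.56
-0.127 -0.1271 1.66
-0.128 -0.1281 2.0
-0.129 -0.1291 1.55
-0.13 -0.1301 1.76
-0.131 -0.1311 0.97
-0.132 -0.1321 1.77
-0.133 -0.133 1.91
-0.134 -0.1331 7.81
-0.135 -0.1331 14.82
(14.975, np.float64(-0.1331), np.float64(0.062), np.float64(0.0791), np.float64(14.19), np.float64(0.91), np.float64(-1.11))
```

View pics/s2.png

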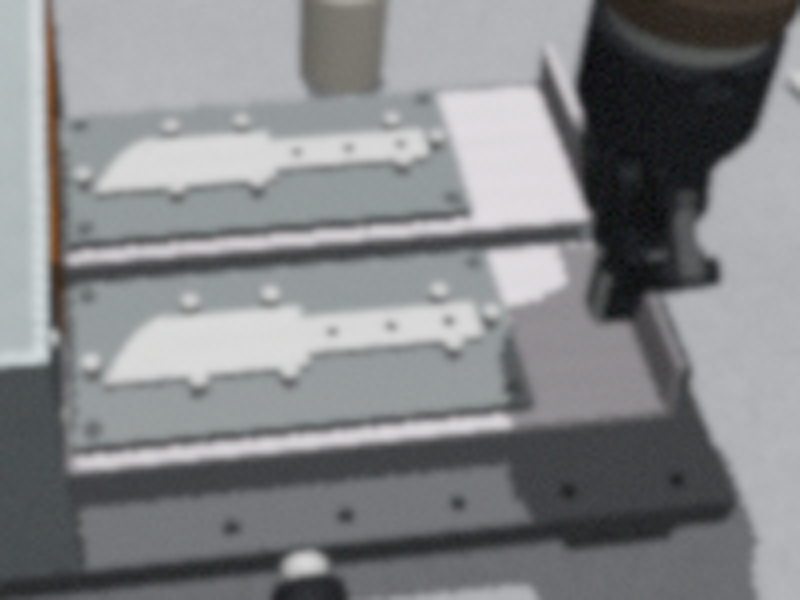

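The done tray is against its front stop: the force rose to 14 N at u = -0.133, where -0.134 was predicted. The blank is still seated between its pins, around (290,335). I'll back off, lift, and push the other tray in.

```bash
python3 - 2>/dev/null <<'E'
from h import *
line_to(P(-.115,.062,.079),rate=.05)
line_to(P(-.115,.062,.16),rate=.12)
line_to(P(-.190,-.058,.16),rate=.15)
v=-.058; z=.079
line_to(P(-.190,v,z),rate=.08); print(st())
line_to(P(-.168,v,z),rate=.05)
line_to(P(-.155,v,z),rate=.015); print(st())
line_to(P(-.024,v,z),rate=.04); print(st())
u=-.024
while u<.004:
    u+=.001; line_to(P(u,v,z),rate=.015); s=st(); print(round(u,4),s[1],s[4])
    if s[4]<-9: break
print(st())
line_to(P(-.04,v,z),rate=.06); line_to(P(-.06,v,.25),rate=.12)
move_to(P(-.2,.15,.30),att(1))
for n in("side","scene"):
    p,d=snapshot(n); y,x=((155,250) if n=="side" else (140,220)); cv2.imwrite(f"pics/{n}3.png",cv2.resize(p[y:y+150,x:x+200],None,fx=4,fy=4,interpolation=cv2.INTER_CUBIC))
print(st())
E
```

```text
(18.6, np.float64(-0.19), np.float64(-0.0584), np.float64(0.0797), np.float64(0.44), np.float64(-1.07), np.float64(-0.68))
(20.2083, np.float64(-0.155), np.float64(-0.058), np.float64(0.079), np.float64(-1.19), np.float64(0.68), np.float64(0.89))
(23.6333, np.float64(-0.024), np.float64(-0.058), np.float64(0.079), np.float64(-2.16), np.float64(1.67), np.float64(0.04))
-0.023 -0.0229 -2.21
-0.022 -0.0219 -1.41
-0.021 -0.0209 -1.62
-0.02 -0.0199 -2.5
-0.019 -0.0189 -2.38
-0.018 -0.0179 -1.64
-0.017 -0.0169 -1.72
-0.016 -0.0159 -1.57
-0.015 -0.0149 -2.26
-0.014 -0.0139 -1.7
-0.013 -0.0129 -1.85
-0.012 -0.0119 -1.34
-0.011 -0.0109 -2.4
-0.01 -0.0099 -1.91
-0.009 -0.0089 -1.53
-0.008 -0.0085 -5.06
-0.007 -0.0084 -10.24
(27.8833, np.float64(-0.0084), np.float64(-0.058), np.float64(0.079), np.float64(-10.24), np.float64(2.4), np.float64(1.25))
(31.2667, np.float64(-0.1996), np.float64(0.1491), np.float64(0.2994), np.float64(0.07), np.float64(-0.31), np.float64(-1.34))
```

View pics/side3.png

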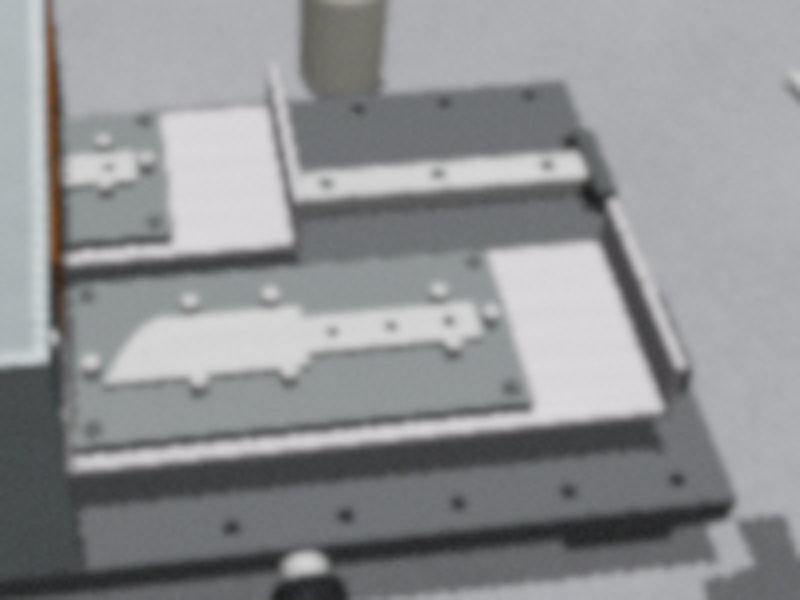

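View pics/scene3.png

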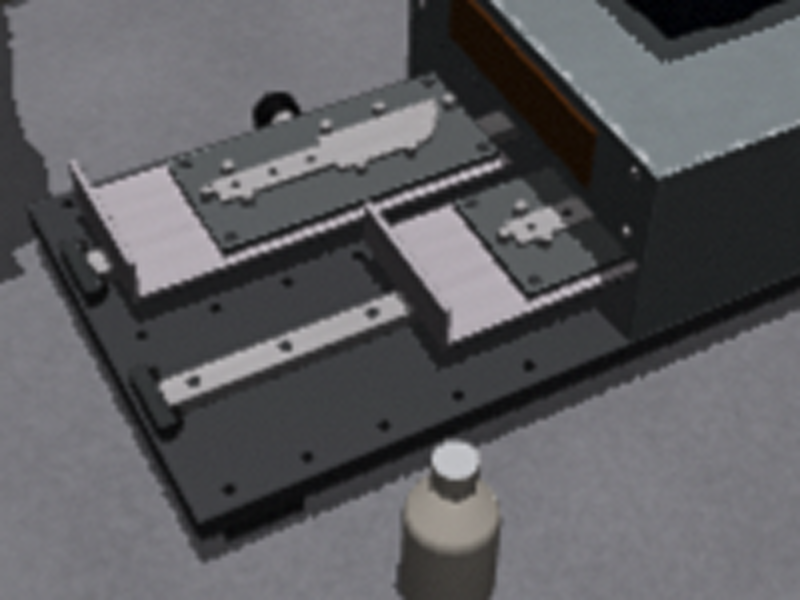

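Both views show the done tray fully out (side-crop lip from (610,200) to (687,375)) and the next tray fully in. Both blanks sit between their pins and the bottle hasn't moved. The two stop contacts agree with each other (finger half-width ~10 mm, station offset ~1.7 mm), so I'll hand in.

```bash
python3 -c "
from workcell import *
print(finish_job(), read_state()['clock'])"
```

```text
the job is handed in; nothing more can be done
the job is handed in; nothing more can be done
```

Both trays are where you asked, and the job is handed in. I hooked the done tray behind its lip with the shut fingertips and drew it out at about 4 cm/s, creeping the last stretch to its front stop. I then pushed the next tray in the same way to its back stop.

- **Stops:** The done tray stopped firmly at u = -0.133 m along the rail (-0.134 expected), with about 14 N at the stop. The next tray stopped at u = -0.0085 m (about -0.0115 expected), with about 10 N. The 3 mm difference fits an error of about 2 mm in my estimate of the station's position.
- **False contact:** My first contact check on the done lip tripped early on force noise of about 1 N. It only meant the finger met the lip at the 4 cm/s drawing speed instead of at a creep.
- **Final pictures:** The done tray is fully out with its blank seated. The next tray is in, and the visible part of its blank is seated; the rest is hidden under the hood. The bottle hasn't moved. The knife and gauge were outside my last close-ups, but the arm's path stayed clear of them.
- **Time:** The robot's clock read about 31 s of the 58 s allowed at the last check before handing in, with the arm clear of everything.

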